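# Clamp the cheese block on the slicing board

### The arm

A 6-joint arm with a two-finger parallel gripper is mounted at the origin on the work surface. World frame = base frame: x ahead of the robot, y to its left, z up, the work surface at z = 0. Lengths are in m, angles in rad, forces in N, time in s.
With the tool pointing down it reaches from about 0.425 to 0.925 m from the base axis. Payload 12.5 kg.
Tool frame: the origin (TCP) lies midway between the tips of the shut fingers; the grasp point (between the pads) lies 19 mm behind it; z points along the fingers, y is the direction in which the jaws open and shut (so a half turn about z gives the same grasp; the last joint's range is limited). The gripper opens to 85 mm and grips with 20 to 120 N. Pads are 22 mm wide; open, the fingers measure 114 mm over their backs; the gripper's body (76 mm by 85 mm) begins 54 mm behind the grasp point. The pads swing forward as they close: fully open they stand 13 mm farther back than shut.
Start: joints at [1.105, 0.491, 1.559, -0, 1.092, -0.106], TCP at [0.22, 0.585, 0.231] pointing down, gripper open.
Joint ranges: [-3.1, 3.1], [-0.84, 2.19], [0.05, 2.79], [-1.13, 4.28], [0.06, 2.93], [-2.69, 2.69]. Speed limits (rad/s): [2.22, 2.22, 2.79, 3.14, 3.14, 3.14].

### API

Orientations are given as a rotation vector (axis times angle).
In Python, from station import read_state, read_camera, camera_params, sign_off gives the robot as it stands.
- The arm moves only by the tool play_rows, never from a script. Its argument "motion" is a list that holds one entry, the list of rows, each a list of 7 numbers: the finger opening in m, from 0 to 0.0854, then the shift along the world's x, y, z in m, then the turn, a rotation vector about the world's x, y, z in degrees. A call has 1 to 5 rows; each row shifts and turns the commanded pose from where the row before left it; what a row does not reach is not made up. A row lasts 1/8 s, in which the tool goes at most 62.5 mm and 10.7 degrees, less where a joint would pass 70% of its speed; a pose out of reach is approached as far as the arm can. A call is refused whole if a number of a shift passes 0.0625 or a number of a turn 10.7, either way. A call with a gripper value outside its range is refused whole. The fingers move at their own pace and stop on an object; the grip force is fixed at half the most. Time passes only in rows, so rows that do not move let the fingers close. It gives the time, the measured TCP pose, the force and the opening at its end, in the units of the state.
- read_state(): the state, without advancing time (a new reading comes with each control period).
- read_camera(name): name is "scene" or "side" or "wrist"; returns (picture, depth): 420x560x3 uint8, red, green, blue; 420x560 float32, m along the optical axis (not along the pixel's ray), 0 where there is no reading.
- camera_params(name): a dict with "K" (3x3 intrinsics, pixels), "extrinsics" (4x4, takes a point from camera to world coordinates); the wrist camera has in their place "tool_from_camera" (4x4, takes a point from camera to tool coordinates, whose origin is the TCP and whose axes are the flange's). Camera axes: x right, y up, looking along -z (the intrinsics and any distortion apply to the point x, -y, -z); pixel columns grow to the right and rows downward; lengths in m; the calibration is good to about 2 mm. A picture is of the moment at which its call begins: read the wrist's pose just before it. camera_params takes no time and is no camera call.
- sign_off(): hands the job in, once; it reports no verdict.
The state is a dict: "time": time; "qpos": joint angles; "qvel": joint speeds; "tau": joint torques, N m; "tool_pos": TCP position; "orientation": TCP orientation; "contact_force": force on the tool from outside, world axes, zero at the start; "ft_torque": the same for the moment, N m; "width": opening from 0.0 (shut) to 1.0 (fully open).
Only numpy, scipy, OpenCV 4.12 (cv2) and the standard library are available. Lean on these libraries where they do the work, as an engineer would, in place of code of your own. Each camera call takes 0.05 s, during which the arm holds its last target. There are 200 camera calls.

### The job

Take the cheese block out of the enamel dish and stand it on the slicing board between the fixed fence and the sliding stop, with its rind end flat against the fence and the block in line with the stop. Slide the stop snug up against the cheese, then turn the black clamp knob clockwise until its bar is crosswise and tight, so the block stays held. Leave the tumbler, wine glass and small bowl around it standing where they are.

Things in the scene. Friction and masses are not known exactly. Their poses are not given: they have to be found in the camera images.
- board: Wooden slicing board, 150 x 250 mm, fixed on the table; its top surface is 22 mm above the table. Origin: centre of its underside on the table; x across the board, y along it, z up. At its +y end stands a fixed upright wooden fence (110 mm wide, 16 mm thick, 64 mm tall above the board). A metal slot runs along the middle (x = 0); on it slides a darker wooden stop towards the fence.
- fence_face (a point): Point at the foot of the fence's inner face (the face that looks to the board's -y), on the board's surface and centre line: at (0, 105, 22) mm in the board's frame.
- stop_face (a point): Point at the foot of the sliding stop's front face (the one that faces the fence), on the board's surface and centre line. The stop is an upright plate 64 mm wide, 14 mm thick, 63 mm tall, on the front of a carriage 60 mm wide, 110 mm long (reaching back from the front face, away from the fence) and 28 mm tall; slides along the board's y with about 2 N when free.
- stop (a joint): Position of the sliding stop in m: 0 = fully back, where the gap between fence and stop is 90 mm; it grows as the stop moves to the fence (gap = 90 mm minus this).
- knob_grip (a point): Centre of the black clamp knob's grip bar, on the knob's vertical axis, 75 mm above the table and 64 mm behind the stop's front face; it rides on the carriage. The bar is 66 mm long, 14 mm thick and 26 mm tall (from 62 to 88 mm above the table). Its frame's y axis runs along the bar.
- knob (a joint): Angle of the clamp knob in rad: 0 = slack, bar lengthwise along the slide; it grows as the knob is turned clockwise seen from above, to 1.57 = bar crosswise. The clamp bites from about 1.2 on; beyond 1.25 the stop is locked on the board.
- dish: White enamel loaf dish with dark rim, 160 x 80 mm, 62 mm tall, walls and floor 4 mm thick, fixed on the table. Origin: centre of its underside; x along its length.
- cheese: Upright block of pale hard cheese, 64 x 52 x 60 mm (x, y, z), 0.17 to 0.34 kg, standing in the dish with its x along the dish: the long walls stand only 10 mm from its sides, at its two ends there are about 40 mm of room, and its top is 2 mm above the rim. Origin: centre of its underside; the +x end is covered by a dark brown rind about 9 mm thick, the other end is pale.
- rind_face (a point): Middle of the lower edge of the cheese's rind end, 32 mm from the block's origin along its x; this face goes against the fence.
- tumbler: Bystander, not to be knocked over: clear glass tumbler, 72 mm across, 85 mm tall, open at the top. Origin: centre of its underside.
- wineglass: Bystander, not to be knocked over: clear stemmed wine glass, 76 mm across, 180 mm tall. Origin: centre of its underside.
- ramekin: Bystander, not to be knocked over: small stoneware bowl, 76 mm across, 45 mm tall. Origin: centre of its underside.
Mind the look-alikes: they are no part of the job. Leave any turquoise look-alike of the cheese alone.

How it is judged:
On the way, in this order (a step that is already met when the one before it is completed fails the run):
1. the cheese stands on the board between fence and stop, rind end towards the fence (z of cheese in the frame of board between 0.018 and 0.0255 m and x of cheese in the frame of board between -0.02 and 0.02 m and angle between cheese's own z axis and vertical below 0.08 rad and y of rind_face in the frame of board between 0.07 and 0.11 m and angle between the x axis of cheese and the y axis of board, either way round below 0.25 rad), for 0.2 s.
2. the rind is against the fence and the stop against the cheese (z of cheese in the frame of board between 0.018 and 0.0255 m and x of cheese in the frame of board between -0.02 and 0.02 m and angle between cheese's own z axis and vertical below 0.08 rad and y of rind_face in the frame of board between 0.1015 and 0.108 m and angle between the x axis of cheese and the y axis of board, either way round below 0.08 rad and value of joint stop above 0.0225 m), for 0.2 s.
At the end, for the whole second after the job is handed in: Cheese upright (0.08 rad) on the board, within 20 mm of its centre line and in line with it (0.08 rad), rind within 3.5 mm of the fence; stop up against the cheese (joint stop over 0.0225, i.e. at most 3.5 mm play in all); knob over 1.25 rad; all at rest (all of step 2 and value of joint knob above 1.25 rad and linear speed of cheese below 0.02 m/s and velocity of joint stop below 0.01 m/s); the robot touches nothing.
It fails at once if the tumbler is knocked over or shoved away (tilted over 0.5 rad or moved over 60 mm) (angle between tumbler's own z axis and vertical above 0.5 rad or distance of tumbler from where it was at the start of the episode above 0.06 m).
It fails at once if the wineglass is knocked over or shoved away (tilted over 0.5 rad or moved over 60 mm) (angle between wineglass's own z axis and vertical above 0.5 rad or distance of wineglass from where it was at the start of the episode above 0.06 m).
It fails at once if the ramekin is knocked over or shoved away (tilted over 0.5 rad or moved over 60 mm) (angle between ramekin's own z axis and vertical above 0.5 rad or distance of ramekin from where it was at the start of the episode above 0.06 m).
It also fails if it takes over 64 s, if anything falls off the work surface, if the arm or the gripper's body presses on something with over 40 N, if the wrist force passes 120 N, or if a joint passes its speed limit or range.

## Working session

There is one attempt and no reset: what is moved stays moved. The work goes in short steps, Python scripts to look and compute and a tool call to move; the robot and the scene stay as the last step left them, time stands still between calls to the robot, and variables do not carry over. Pictures are saved under pics/ and viewed, about 8 in all and at most 12, crops included, and the job is handed in when it is done.

Besides the shell and the picture viewer there is one more tool, called after "Emit:" by a JSON object that holds its "name" and its "arguments", one argument or row to a line. play_rows: Moves the arm, as the interface text tells. Its arguments: {"type":"object","properties":{"motion":{"type":"array"}},"required":["motion"]}

```bash
ls; mkdir -p pics
cat > h.py <<'E'
import numpy as np, cv2
from scipy.spatial.transform import Rotation as R
from station import read_state, read_camera, camera_params, sign_off
def grab(name):
    s=read_state(); im,d=read_camera(name); p=camera_params(name); K=np.array(p["K"])
    if name=="wrist":
        T=np.eye(4);T[:3,:3]=R.from_rotvec(s["orientation"]).as_matrix();T[:3,3]=s["tool_pos"]
        E=T@np.array(p["tool_from_camera"])
    else: E=np.array(p["extrinsics"])
    return im,d,K,E
def cloud(d,K,E):
    v,u=np.mgrid[:d.shape[0],:d.shape[1]]
    P=np.stack([(u-K[0,2])/K[0,0]*d,-(v-K[1,2])/K[1,1]*d,-d],-1)
    W=P@E[:3,:3].T+E[:3,3]; W[d==0]=np.nan; return W
def ray(u,v,z,K,E):
    r=E[:3,:3]@np.array([(u-K[0,2])/K[0,0],-(v-K[1,2])/K[1,1],-1]); t=(z-E[2,3])/r[2]
    return E[:3,3]+t*r
E
python3 - <<'E'
from h import *
print(read_state())
for n in("scene","side","wrist"):
    im,d,K,E=grab(n); np.savez(f"{n}0.npz",im=im,d=d,K=K,E=E); print(n,camera_params(n).keys(),K.tolist(),E.round(3).tolist(),(d>0).mean())
    cv2.imwrite(f"pics/{n}0.png",im[:,:,::-1])
a=[cv2.imread(f"pics/{n}0.png") for n in("scene","side")]
cv2.imwrite("pics/a.png",cv2.resize(a[0],(784,588)));cv2.imwrite("pics/b.png",cv2.resize(a[1],(784,588)))
E
```

```text
pics
{'time': 0.0, 'qpos': array([ 1.10539204e+00,  4.91578997e-01,  1.55948184e+00, -2.12652098e-05,
        1.09168254e+00, -1.05549578e-01]), 'qvel': array([-0.00031125, -0.00120355, -0.00019531, -0.00104312, -0.00062883,
        0.00055408]), 'tau': array([ 2.65562157e-03, -6.18419337e+01, -2.61621326e+01,  6.80573089e-05,
        3.79021280e-03, -2.93066068e-05]), 'tool_pos': array([0.21993343, 0.58477233, 0.23070451]), 'orientation': array([-5.62143445e-01, -3.09057823e+00,  1.74257829e-03]), 'contact_force': array([-0.23509935,  0.14538299, -1.13953035]), 'ft_torque': array([-0.05224394,  0.01918719, -0.02621877]), 'width': 1.0005685339067376}
scene dict_keys(['K', 'extrinsics']) [[512.7849685994034, 0.0, 286.0019981623967], [0.0, 512.7849685994034, 206.27393847832053], [0.0, 0.0, 1.0]] [[0.752, -0.392, 0.529, 1.223], [0.659, 0.42, -0.624, -0.711], [0.023, 0.818, 0.574, 0.771], [0.0, 0.0, 0.0, 1.0]] 0.9921343537414966
side dict_keys(['K', 'extrinsics']) [[434.3158934568158, 0.0, 278.4227678707317], [0.0, 434.3158934568158, 211.54628790330554], [0.0, 0.0, 1.0]] [[0.883, 0.278, -0.379, 0.193], [-0.47, 0.513, -0.718, -0.651], [-0.005, 0.812, 0.583, 0.641], [0.0, 0.0, 0.0, 1.0]] 0.995969387755102
wrist dict_keys(['K', 'tool_from_camera']) [[304.2606185232427, 0.0, 281.352286958233], [0.0, 304.2606185232427, 206.98789341965292], [0.0, 0.0, 1.0]] [[0.352, -0.902, -0.249, 0.157], [0.936, 0.339, 0.096, 0.61], [-0.002, -0.267, 0.964, 0.373], [0.0, 0.0, 0.0, 1.0]] 0.9958163265306123
```

View pics/a.png

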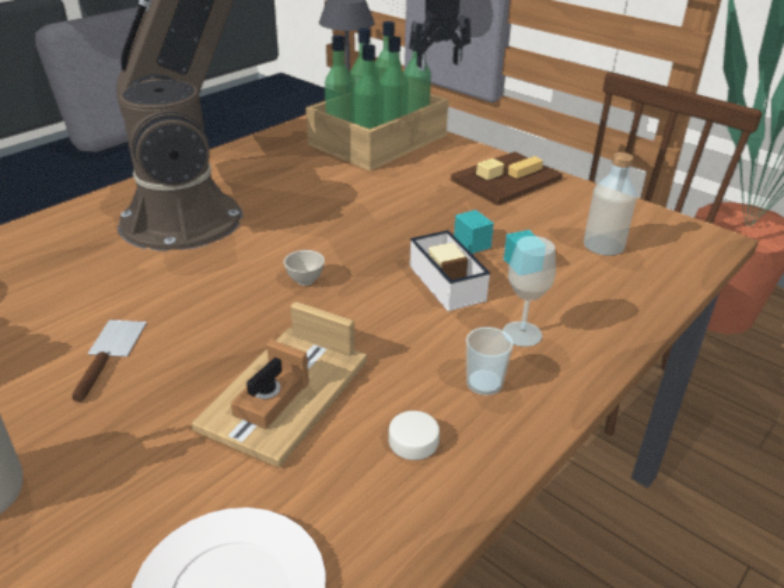

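View pics/b.png

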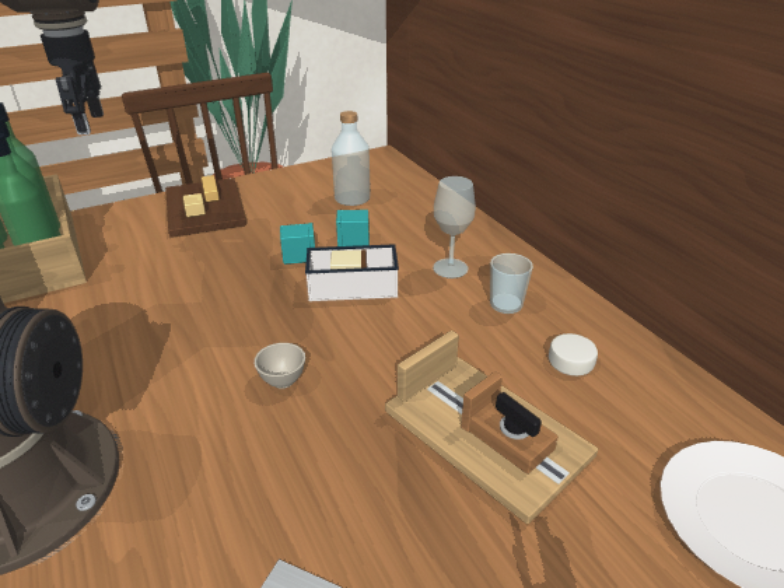

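The scene view shows the cheese in the white dish at about (450,258), with its brown rind end towards the wine glass. The two turquoise blocks at (473,230) and (525,250) are look-alikes, and the small pale pieces on the dark board at (490,168) and (525,167) are decoys. The slicing board is at (285,385), with the fence at its far end (322,328). Next I'll measure these from the depth data.

Run:
```python
from h import *
def rect(P,n):
    c,wh,a=cv2.minAreaRect((P[:,:2]*1000).astype(np.float32)); print(n,len(P),np.round(c,1),np.round(wh,1),round(a,1), 'med',np.median(P,0).round(4))
for n in("scene","side"):
    z=np.load(n+"0.npz"); im,d,K,E=[z[k] for k in("im","d","K","E")]; W=cloud(d,K,E); Z=W[...,2]
    hsv=cv2.cvtColor(im,cv2.COLOR_RGB2HSV).astype(int); H,S,V=hsv[...,0],hsv[...,1],hsv[...,2]
    reg=lambda u0,v0,u1,v1:(lambda m:(m.__setitem__((slice(int(v0/1.4),int(v1/1.4)),slice(int(u0/1.4),int(u1/1.4))),True),m)[1])(np.zeros(Z.shape,bool))
    B=reg(190,290,370,465) if n=="scene" else reg(380,325,605,525)
    D=reg(405,228,492,310) if n=="scene" else reg(300,240,402,305)
    print(n); 
    def big(m):
        k,l,st,_=cv2.connectedComponentsWithStats(m.astype(np.uint8)); i=1+st[1:,4].argmax(); return l==i
    rect(W[big(B&(abs(Z-.022)<.005))],"board")
    top=big(B&(abs(Z-.086)<.005)&(H>0)); rect(W[top],"top86 biggest")
    k,l,st,c=cv2.connectedComponentsWithStats((B&(abs(Z-.087)<.006)).astype(np.uint8))
    for i in range(1,k):
        if st[i,4]>15: rect(W[l==i],f"t{i} hsv{np.median(hsv[l==i],0)}")
    rect(W[D&(Z>.055)&(Z<.07)],"dishtop+cheese")
    ch=D&(Z>.06)&(Z<.07)&(S>40)&(H>15)&(H<35)&(V>110); rect(W[big(ch)],"cheese pale top")
    r=D&(Z>.02)&(Z<.07)&(S>90)&(V<110); rect(W[big(r)],"rind"); 
    for nm,g in dict(tumbler=(462,322,518,396),wine=(500,235,560,345),ram=(385,405,442,460),bowl=(280,248,328,288)).items() if n=="scene" else dict(tumbler=(486,250,535,315),wine=(430,172,480,280),ram=(545,330,600,376),bowl=(252,340,310,390)).items():
        m=reg(*g)&(Z>.03)&(Z<.25); 
        if m.sum()>10: rect(W[m],nm); print(np.nanmax(Z[m]).round(3))
```

```text
scene
board 3831 [ 573.7 -211. ] [153.  251.2] 15.1 med [ 0.6057 -0.2415  0.0231]
top86 biggest 281 [ 545.7 -102. ] [108.5  19.4] 15.7 med [ 0.5483 -0.103   0.0866]
t1 hsv[ 18.  95. 215.] 282 [ 545.7 -102. ] [108.5  19.4] 15.7 med [ 0.5481 -0.103   0.0866]
t2 hsv[ 14. 126. 185.] 185 [ 571.  -197.8] [64.9 16.2] 15.2 med [ 0.5733 -0.1983  0.0866]
t3 hsv[120.  25.  39.] 213 [ 585.7 -252.3] [15.7 66.1] 9.8 med [ 0.588  -0.2553  0.0877]
dishtop+cheese 902 [580.9 237.6] [166.2 168.1] 66.0 med [0.5669 0.1993 0.0636]
cheese pale top 217 [558.1 203.7] [51.  58.3] 61.9 med [0.5588 0.2022 0.0652]
rind 187 [587.2 188. ] [48.8 10.2] 62.0 med [0.5883 0.19   0.052 ]
tumbler 1115 [781.8  21.9] [72.4 70.7] 64.4 med [0.7819 0.0171 0.0656]
0.089
wine 1533 [725.2 211.8] [ 79.6 382.4] 32.0 med [0.7653 0.1458 0.1452]
0.184
ram 496 [ 779.1 -150.3] [65.8 67.3] 78.2 med [ 0.7796 -0.1497  0.0313]
0.035
bowl 337 [365.  22.] [72.4 77.8] 46.2 med [0.361  0.0255 0.04  ]
0.049
side
board 5372 [ 572.1 -212.3] [152.4 250.2] 14.7 med [ 0.547  -0.2464  0.0211]
top86 biggest 339 [ 543.3 -103.2] [111.1  17.3] 14.7 med [ 0.5383 -0.1057  0.0847]
t1 hsv[ 18. 103. 202.] 339 [ 543.3 -103.2] [111.1  17.3] 14.7 med [ 0.5383 -0.1057  0.0847]
t2 hsv[ 14. 133. 172.] 212 [ 568.1 -198.6] [64.5 14.8] 14.8 med [ 0.5664 -0.2002  0.0847]
t3 hsv[130.  20.  38.] 270 [ 583.  -254.2] [15.7 65. ] 11.8 med [ 0.5812 -0.2568  0.086 ]
dishtop+cheese 844 [564.9 200. ] [ 90.5 162.4] 65.4 med [0.5587 0.1943 0.0621]
cheese pale top 220 [554.3 203. ] [51.6 52.6] 64.5 med [0.5552 0.203  0.0633]
rind 37 [582.3 189.4] [49.1  7.3] 66.9 med [0.58   0.1844 0.0634]
tumbler 860 [779.  20.] [72.4 70. ] 75.4 med [0.7747 0.0124 0.0659]
0.087
wine 1076 [750.7 158.9] [66.3 68.3] 9.2 med [0.7424 0.1436 0.1476]
0.182
ram 95 [ 776.8 -152.5] [64. 57.] 76.4 med [ 0.7795 -0.1527  0.0305]
0.032
bowl 460 [363.8  21.9] [74.9 71.8] 69.8 med [0.3642 0.0333 0.0399]
0.046
```

Run:
```python
from h import *
a=np.array([.22,.585]);b=np.array([.56,.2]);u=(b-a)/np.linalg.norm(b-a)
for n in("scene","side"):
    z=np.load(n+"0.npz"); W=cloud(z["d"],z["K"],z["E"]).reshape(-1,3); q=W[:,:2]-a; s=q@u; t=q[:,0]*-u[1]+q[:,1]*u[0]
    for lo in np.arange(0,.6,.1):
        m=(s>lo)&(s<lo+.1)&(abs(t)<.1)&(W[:,2]<.4); print(n,lo.round(1),m.sum(),W[m,2].max().round(3) if m.any() else None)
```

```text
scene 0.0 1683 0.399
scene 0.1 966 0.023
scene 0.2 835 0.008
scene 0.3 833 0.066
scene 0.4 1203 0.069
scene 0.5 2455 0.069
side 0.0 2651 0.4
side 0.1 1460 0.021
side 0.2 1411 0.004
side 0.3 1746 0.063
side 0.4 1495 0.066
side 0.5 2446 0.066
```

Emit:
{"name": "play_rows", "arguments": {
  "motion": [
    [[0.0854,0.038,-0.043,0,0,0,-10.5],[0.0854,0.038,-0.043,0,0,0,-10.5],[0.0854,0.038,-0.043,0,0,0,-10.5],[0.0854,0.038,-0.043,0,0,0,-10.5],[0.0854,0.038,-0.043,0,0,0,-10.5]]
  ]
}}

```text
time: 0.78
tool_pos: [0.411, 0.3685, 0.2313]
orientation: [1.879, 2.518, 0.0]
contact_force: [0.4, 1.8, -0.2]
width: 1.002
```

Emit:
{"name": "play_rows", "arguments": {
  "motion": [
    [[0.0854,0.038,-0.043,0,0,0,-10.5],[0.0854,0.038,-0.043,0,0,0,-10.5],[0.0854,0.038,-0.043,0,0,0,-10.5],[0.0854,0.036,-0.04,0,0,0,-10.5],[0.0854,0,0,0,0,0,0]]
  ]
}}

```text
time: 1.4
tool_pos: [0.5619, 0.1983, 0.2307]
orientation: [2.656, 1.677, -0.001]
contact_force: [-0.6, 1.3, -0.2]
width: 1.001
```

Run:
```python
from h import *
s=read_state(); print(s["time"],s["tool_pos"],s["orientation"],s["qpos"].round(3))
M=R.from_rotvec(s["orientation"]).as_matrix(); print("yaw",np.degrees(np.arctan2(M[1,1],M[0,1])))
im,d,K,E=grab("wrist"); cv2.imwrite("pics/w1.png",im[:,:,::-1]); W=cloud(d,K,E); Z=W[...,2]
hsv=cv2.cvtColor(im,cv2.COLOR_RGB2HSV).astype(int); H,S,V=hsv[...,0],hsv[...,1],hsv[...,2]
near=np.hypot(W[...,0]-.56,W[...,1]-.2)<.06
def rect(P,n):
    c,wh,a=cv2.minAreaRect((P[:,:2]*1000).astype(np.float32)); print(n,len(P),np.round(c,1),np.round(wh,1),round(a,1),np.median(P[:,2]).round(4))
for nm,m in(("pale",near&(S>40)&(H>15)&(H<35)&(V>110)&(Z>.058)&(Z<.075)),("rind",near&(S>90)&(V<115)&(Z>.058)&(Z<.075)),("sat",near&(S>60)&(Z>.058)&(Z<.075))):
    m=cv2.morphologyEx(m.astype(np.uint8),cv2.MORPH_OPEN,np.ones((3,3)))>0
    if m.any(): rect(W[m],nm)
```

```text
1.4 [0.56188933 0.19828475 0.23073331] [ 2.65610584e+00  1.67721374e+00 -5.77734220e-04] [ 0.229  0.45   1.633 -0.     1.058  0.673]
yaw -25.45879012109995
pale 2572 [556.2 207.5] [52.1 54.9] 63.8 0.0631
rind 420 [584.8 193.8] [51.7  8.8] 64.1 0.0632
sat 607 [561.6 205.1] [51.7 61. ] 64.1 0.063
```

View pics/w1.png

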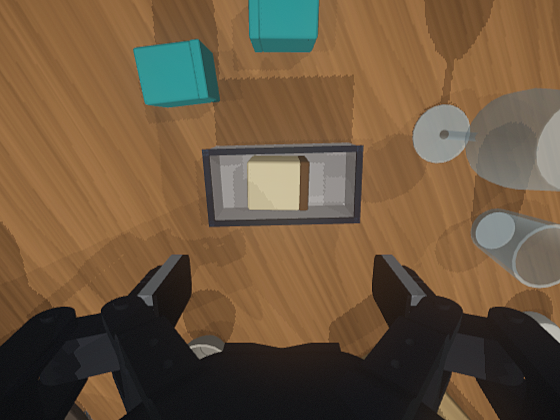

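The wrist view shows the pale block with its brown end inside the dark-rimmed dish at (278,184), rind at (304,184). It's the only pale block with a rind, and the turquoise cubes at (175,73) and (284,25) are the look-alikes. I'll grip it by its ends, where there's room, set it down on open table and regrasp it by its sides.

Emit:
{"name": "play_rows", "arguments": {
  "motion": [
    [[0.0854,-0.0015,0.0055,-0.05,0,0,0],[0.0854,0,0,-0.06,0,0,-0.5],[0.0854,0,0,-0.05,0,0,0],[0.0854,0,0,-0.03,0,0,0],[0.0854,0,0,-0.02,0,0,0]]
  ]
}}

```text
time: 2.08
tool_pos: [0.5571, 0.2076, 0.0197]
orientation: [-2.656, -1.677, 0.003]
contact_force: [0.5, -0.0, 0.3]
width: 1.0
```

Emit:
{"name": "play_rows", "arguments": {
  "motion": [
    [[0.05,0,0,0,0,0,0],[0.05,0,0,0,0,0,0],[0.05,0,0,0,0,0,0],[0.05,0,0,0,0,0,0],[0.05,0,0,0,0,0,0]]
  ]
}}

```text
time: 2.7
tool_pos: [0.5586, 0.2065, 0.0216]
orientation: [2.658, 1.674, 0.001]
contact_force: [-1.2, -0.2, -2.8]
width: 0.744
```

Emit:
{"name": "play_rows", "arguments": {
  "motion": [
    [[0.05,0,0,0.015,0,0,0],[0.05,0,0,0.03,0,0,0],[0.05,0,0,0.04,0,0,0],[0.05,0,0,0.015,0,0,0],[0.05,0.001,-0.0135,0,0,0,10]]
  ]
}}

```text
time: 3.32
tool_pos: [0.5598, 0.1935, 0.1227]
orientation: [2.498, 1.904, 0.004]
contact_force: [-0.9, 0.4, -4.2]
width: 0.743
```

Emit:
{"name": "play_rows", "arguments": {
  "motion": [
    [[0.05,0.001,-0.0135,0,0,0,10],[0.05,0.001,-0.0135,0,0,0,10],[0.05,0.001,-0.0135,0,0,0,10],[0.05,0.001,-0.0135,0,0,0,10],[0.05,0.001,-0.0135,0,0,0,10]]
  ]
}}

```text
time: 3.95
tool_pos: [0.5642, 0.125, 0.121]
orientation: [-1.457, -2.782, 0.001]
contact_force: [-0.2, -0.1, -2.8]
width: 0.742
```

Emit:
{"name": "play_rows", "arguments": {
  "motion": [
    [[0.05,0.001,-0.0135,0,0,0,10],[0.05,0.001,-0.0135,0,0,0,10],[0.05,0.001,-0.0135,0,0,0,10],[0.05,0.001,-0.0135,0,0,0,10],[0.05,0.001,-0.0135,0,0,0,10]]
  ]
}}

```text
time: 4.58
tool_pos: [0.5692, 0.0576, 0.1209]
orientation: [-0.145, -3.137, -0.0]
contact_force: [0.5, -0.1, -3.6]
width: 0.74
```

Emit:
{"name": "play_rows", "arguments": {
  "motion": [
    [[0.05,0.001,-0.0135,0,0,0,10],[0.05,0,0,0,0,0,10.5],[0.05,0,0,0,0,0,0],[0.05,0,0,0,0,0,0],[0.05,0,0,0,0,0,0]]
  ]
}}

```text
time: 5.2
tool_pos: [0.5705, 0.0447, 0.1213]
orientation: [0.404, -3.115, -0.0]
contact_force: [0.4, -0.4, -2.0]
width: 0.743
```

```bash
cat >> h.py <<'E'
def st():
    s=read_state(); M=R.from_rotvec(s["orientation"]).as_matrix()
    print(round(s["time"],2),s["tool_pos"].round(4),"yaw",np.degrees(np.arctan2(M[1,1],M[0,1])).round(2),"tilt",M[2,:2].round(4),"F",s["contact_force"].round(1),"w",(s["width"]*85.4).round(1),"q6",s["qpos"][5].round(2)); return s
E
python3 - <<'E'
from h import *
st(); a=grab("scene")[0]; b=grab("side")[0]
cv2.imwrite("pics/c2.png",np.hstack([cv2.resize(a[120:340,150:420],None,fx=1.45,fy=1.45),cv2.resize(b[120:340,190:460],None,fx=1.45,fy=1.45)])[:,:,::-1])
E
```

```text
Traceback (most recent call last):
  File "h.py", line 20, in st
    print(round(s["time"],2),s["tool_pos"].round(4),"yaw",np.degrees(np.arctan2(M[1,1],M[0,1])).round(2),"tilt",M[2,:2].round(4),"F",s["contact_force"].round(1),"w",(s["width"]*85.4).round(1),"q6",s["qpos"][5].round(2)); return s
                                                                                                                                                                     ^^^^^^^^^^^^^^^^^^^^^^^
AttributeError: 'float' object has no attribute 'round'
```

Emit:
{"name": "play_rows", "arguments": {
  "motion": [
    [[0.05,0,0,-0.05,0,0,0],[0.05,0,0,-0.035,0,0,0],[0.05,0,0,-0.012,0,0,0],[0.05,0,0,-0.0055,0,0,0],[0.05,0,0,0,0,0,0]]
  ]
}}

```text
time: 5.82
tool_pos: [0.571, 0.0445, 0.0196]
orientation: [-0.406, 3.114, -0.0]
contact_force: [-0.6, 1.4, -1.2]
width: 0.741
```

Emit:
{"name": "play_rows", "arguments": {
  "motion": [
    [[0.0854,0,0,0,0,0,0],[0.0854,0,0,0,0,0,0],[0.0854,0,0,0,0,0,0],[0.0854,0,0,0.04,0,0,0],[0.0854,0,0,0.06,0,0,0]]
  ]
}}

```text
time: 6.45
tool_pos: [0.5698, 0.0445, 0.1189]
orientation: [0.406, -3.112, -0.001]
contact_force: [0.3, 0.2, -0.1]
width: 0.998
```

Emit:
{"name": "play_rows", "arguments": {
  "motion": [
    [[0.0854,0,0,0.06,0,0,-10],[0.0854,0,0,0,0,0,-10],[0.0854,0,0,0,0,0,-10],[0.0854,0,0,0,0,0,-10],[0.0854,0,0,0,0,0,-10]]
  ]
}}

```text
time: 7.08
tool_pos: [0.5704, 0.0445, 0.1791]
orientation: [0.956, 2.992, 0.0]
contact_force: [0.0, 1.0, -0.3]
width: 0.998
```

Emit:
{"name": "play_rows", "arguments": {
  "motion": [
    [[0.0854,0,0,0,0,0,-10],[0.0854,0,0,0,0,0,-10],[0.0854,0,0,0,0,0,-10],[0.0854,0,0,0,0,0,-10],[0.0854,0,0,0,0,0,0]]
  ]
}}

```text
time: 7.7
tool_pos: [0.5705, 0.0445, 0.179]
orientation: [1.913, 2.491, 0.0]
contact_force: [0.4, -0.4, 0.0]
width: 0.998
```

```bash
sed -i 's/(s\["width"\]\*85.4).round(1)/round(s["width"]*85.4,1)/; s/s\["qpos"\]\[5\].round(2)/s["qpos"].round(2)/' h.py
cat >> h.py <<'E'
def rect(P,n):
    c,wh,a=cv2.minAreaRect((P[:,:2]*1000).astype(np.float32)); print(n,len(P),np.round(c,1),np.round(wh,1),round(a,1),np.median(P[:,2]).round(4))
def cheese(n,c,zt,r=.06):
    im,d,K,E=grab(n); W=cloud(d,K,E); Z=W[...,2]; hsv=cv2.cvtColor(im,cv2.COLOR_RGB2HSV).astype(int); H,S,V=hsv[...,0],hsv[...,1],hsv[...,2]
    g=(np.hypot(W[...,0]-c[0],W[...,1]-c[1])<r)&(abs(Z-zt)<.008); print(n)
    for nm,m in(("pale",g&(S>40)&(H>15)&(H<35)&(V>110)),("rind",g&(S>90)&(V<115))):
        m=cv2.morphologyEx(m.astype(np.uint8),cv2.MORPH_OPEN,np.ones((2,2)))>0
        if m.any(): rect(W[m],nm)
    return im
E
python3 - <<'E'
from h import *
st(); a=cheese("scene",(.57,.044),.06); b=cheese("side",(.57,.044),.06); w=cheese("wrist",(.57,.044),.06)
cv2.imwrite("pics/c2.png",np.vstack([np.hstack([cv2.resize(a[120:340,150:420],None,fx=1.2,fy=1.2),cv2.resize(b[120:340,190:460],None,fx=1.2,fy=1.2)]),cv2.resize(w[:340],(648,320))])[:,:,::-1])
E
```

```text
7.7 [0.5705 0.0445 0.179 ] yaw 14.95 tilt [-0.0001  0.0002] F [ 0.4 -0.4  0. ] w 85.3 q6 [-0.04  0.48  1.75  0.    0.92 -0.3 ]
scene
pale 361 [578.3  41.8] [50.1 54.9] 18.2 nan
side
pale 394 [598.7  43.7] [105.   52.8] 14.1 0.0588
rind 47 [564.5  63.9] [49.   9.4] 13.8 0.059
wrist
pale 3332 [567.3  68.6] [49.6  0. ] 12.7 nan
rind 709 [571.3  73.4] [60. 18.] 5.0 nan
```

View pics/c2.png

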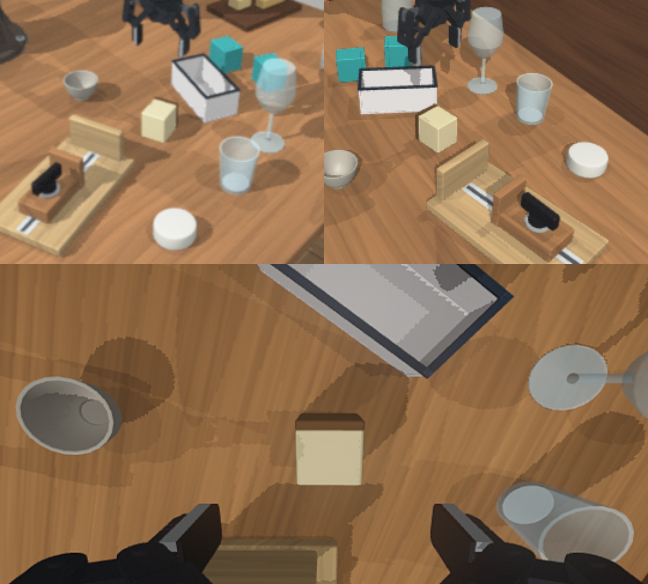

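```bash
sed -i 's/    if m.any(): rect/    if m.any(): W[~np.isfinite(W)]=-9; rect/; s/<.008); print(n)/<.006)\&np.isfinite(Z); print(n)/; s/        m=cv2.morph.*$/        k,l,q,_=cv2.connectedComponentsWithStats(m.astype(np.uint8)); m=l==1+q[1:,4].argmax() if k>1 else m/' h.py
python3 - <<'E'
from h import *
for n in("scene","side","wrist"): cheese(n,(.57,.044),.06)
E
```

```text
scene
pale 349 [575.4  42.2] [52.8 63.9] 15.5 0.0609
rind 3 [587.7  77. ] [2.5 4.2] 40.2 0.0612
side
pale 372 [572.9  38.7] [53.3 59. ] 14.1 0.0589
rind 45 [564.8  70.1] [51.3  8.2] 16.7 0.0589
wrist
pale 3335 [574.4  42.1] [52.  55.3] 14.9 0.0592
rind 664 [566.1  73.3] [51.4  9.8] 14.1 0.0593
```

Emit:
{"name": "play_rows", "arguments": {
  "motion": [
    [[0.0854,0.002,0,-0.05,0,0,0],[0.0854,0,0,-0.05,0,0,0],[0.0854,0,0,-0.04,0,0,0],[0.0854,0,0,-0.021,0,0,0],[0.0854,0,0,0,0,0,0]]
  ]
}}

```text
time: 8.62
tool_pos: [0.5719, 0.0445, 0.0165]
orientation: [-1.913, -2.489, 0.002]
contact_force: [0.4, 1.0, 0.4]
width: 1.0
```

Emit:
{"name": "play_rows", "arguments": {
  "motion": [
    [[0.04,0,0,0,0,0,0],[0.04,0,0,0,0,0,0],[0.04,0,0,0,0,0,0],[0.04,0,0,0,0,0,0],[0.04,0,0,0,0,0,0]]
  ]
}}

```text
time: 9.25
tool_pos: [0.5732, 0.0445, 0.0192]
orientation: [1.914, 2.489, 0.002]
contact_force: [-1.4, -0.0, 7.1]
width: 0.6
```

Run:
```python
from h import *
st()
```

```text
9.25 [0.5732 0.0445 0.0192] yaw 14.9 tilt [-0.0007  0.0022] F [-1.4 -0.   7.1] w 51.2 q6 [-0.04  0.71  1.85  0.    0.58 -0.3 ]
```

Emit:
{"name": "play_rows", "arguments": {
  "motion": [
    [[0.04,0,0,0.015,0,0,0],[0.04,0,0,0.04,0,0,0],[0.04,0,0,0.045,0,0,0],[0.04,0,0,0.01,0,0,0],[0.04,-0.003,-0.025,0,0,0,0]]
  ]
}}

```text
time: 9.88
tool_pos: [0.5695, 0.0202, 0.1288]
orientation: [1.912, 2.491, 0.002]
contact_force: [0.6, -0.2, -2.3]
width: 0.603
```

Emit:
{"name": "play_rows", "arguments": {
  "motion": [
    [[0.04,-0.004,-0.05,0,0,0,0],[0.04,-0.004,-0.05,0,0,0,0],[0.04,-0.003,-0.045,0,0,0,0],[0.04,-0.002,-0.0255,0,0,0,0],[0.04,0,0,0,0,0,0]]
  ]
}}

```text
time: 10.5
tool_pos: [0.5559, -0.1525, 0.1272]
orientation: [-1.917, -2.487, 0.001]
contact_force: [0.4, -0.8, -2.2]
width: 0.605
```

Run:
```python
from h import *
st()
for n in("scene","side"):
    im,d,K,E=grab(n); W=cloud(d,K,E); W[~np.isfinite(W)]=-9
    o=np.array([.5730,-.2116]); a=np.radians(14.8); q=W[...,:2]-o
    bx=q[...,0]*np.cos(a)+q[...,1]*np.sin(a); by=-q[...,0]*np.sin(a)+q[...,1]*np.cos(a); Z=W[...,2]
    hsv=cv2.cvtColor(im,cv2.COLOR_RGB2HSV).astype(int); H,S,V=hsv[...,0],hsv[...,1],hsv[...,2]
    pale=(abs(bx)<.06)&(by>0)&(by<.12)&(Z>.1)&(Z<.18)&(S>40)&(H>15)&(H<35)&(V>80)
    rind=(abs(bx)<.06)&(by>0)&(by<.13)&(Z>.1)&(Z<.18)&(S>90)&(V<115)&(H<20)
    for nm,m in(("pale",pale),("rind",rind)):
        if m.any(): print(n,nm,m.sum(),"bx",np.percentile(bx[m],[2,50,98]).round(4),"by",np.percentile(by[m],[2,50,98]).round(4),"z",np.percentile(Z[m],[2,98]).round(4))
```

```text
10.5 [ 0.5559 -0.1525  0.1272] yaw 14.74 tilt [ 0.0006 -0.0009] F [ 0.4 -0.8 -2.2] w 51.6 q6 [-0.38  0.55  1.79 -0.    0.81 -0.64]
scene pale 924 bx [-0.0256  0.0035  0.0258] by [0.0289 0.0339 0.0806] z [0.112 0.171]
scene rind 19 bx [-0.0479  0.0251  0.0337] by [0.0567 0.0886 0.0932] z [0.1169 0.1743]
side pale 1123 bx [-0.029  -0.0128  0.021 ] by [0.0297 0.037  0.0825] z [0.1103 0.1684]
side rind 65 bx [-0.0297 -0.0277  0.0128] by [0.0751 0.0887 0.0942] z [0.1084 0.169 ]
```

Emit:
{"name": "play_rows", "arguments": {
  "motion": [
    [[0.04,0,0,-0.03,0,0,0],[0.04,0,0,-0.03,0,0,0],[0.04,0,0,-0.015,0,0,0],[0.04,0,0,-0.008,0,0,0],[0.04,0,0,-0.004,0,0,0]]
  ]
}}

```text
time: 11.22
tool_pos: [0.5568, -0.1508, 0.0411]
orientation: [1.914, 2.49, 0.0]
contact_force: [-9.7, 7.3, 56.5]
width: 0.599
```

Emit:
{"name": "play_rows", "arguments": {
  "motion": [
    [[0.04,0,0,0,0,0,0],[0.04,0,0,0,0,0,0],[0.04,0,0,0,0,0,0]]
  ]
}}

```text
time: 11.6
tool_pos: [0.5567, -0.1511, 0.0412]
orientation: [1.915, 2.49, 0.0]
contact_force: [-1.1, 0.7, 0.1]
width: 0.602
```

Emit:
{"name": "play_rows", "arguments": {
  "motion": [
    [[0.04,-0.0008,0.0029,0,0,0,0],[0.04,-0.0008,0.0029,0,0,0,0],[0.04,-0.0005,0.0019,0,0,0,0],[0.04,0,0,0,0,0,0]]
  ]
}}

```text
time: 12.1
tool_pos: [0.5547, -0.1432, 0.0412]
orientation: [1.914, 2.49, 0.001]
contact_force: [0.6, -0.2, 5.7]
width: 0.603
```

Emit:
{"name": "play_rows", "arguments": {
  "motion": [
    [[0.04,-0.0003,0.001,0,0,0,0],[0.04,0,0,0,0,0,0]]
  ]
}}

```text
time: 12.35
tool_pos: [0.5545, -0.1425, 0.0412]
orientation: [1.914, 2.49, 0.001]
contact_force: [1.4, -2.4, 5.1]
width: 0.604
```

Emit:
{"name": "play_rows", "arguments": {
  "motion": [
    [[0.04,-0.0003,0.001,0,0,0,0],[0.04,0,0,0,0,0,0]]
  ]
}}

```text
time: 12.6
tool_pos: [0.5542, -0.1416, 0.0412]
orientation: [1.914, 2.489, 0.001]
contact_force: [0.9, -2.7, 6.1]
width: 0.601
```

Emit:
{"name": "play_rows", "arguments": {
  "motion": [
    [[0.04,-0.0003,0.001,0,0,0,0],[0.04,0,0,0,0,0,0]]
  ]
}}

```text
time: 12.85
tool_pos: [0.5542, -0.1411, 0.0412]
orientation: [1.914, 2.489, 0.0]
contact_force: [0.7, -7.9, 4.2]
width: 0.603
```

Emit:
{"name": "play_rows", "arguments": {
  "motion": [
    [[0.04,-0.0002,0.0007,0,0,0,0],[0.04,0,0,0,0,0,0]]
  ]
}}

```text
time: 13.1
tool_pos: [0.5542, -0.1411, 0.0412]
orientation: [1.913, 2.488, -0.0]
contact_force: [1.8, -11.8, 3.2]
width: 0.599
```

Emit:
{"name": "play_rows", "arguments": {
  "motion": [
    [[0.0854,0,0,0,0,0,0],[0.0854,0,0,0,0,0,0],[0.0854,0,0,0,0,0,0],[0.0854,0,0,0.03,0,0,0],[0.0854,0,0,0.06,0,0,0]]
  ]
}}

```text
time: 13.72
tool_pos: [0.5523, -0.1391, 0.1299]
orientation: [-1.912, -2.487, 0.002]
contact_force: [1.0, 0.4, 1.0]
width: 1.002
```

Emit:
{"name": "play_rows", "arguments": {
  "motion": [
    [[0.0854,0,0,0.04,0,0,0],[0.06,0.01,-0.04,0.02,0,0,-2],[0.05,0.01,-0.04,0,0,0,-2],[0.05,0.01,-0.032,0,0,0,0],[0.05,0,0,0,0,0,0]]
  ]
}}

```text
time: 14.35
tool_pos: [0.5834, -0.2532, 0.1903]
orientation: [-2.003, -2.42, -0.0]
contact_force: [-0.2, -0.1, -0.5]
width: 0.587
```

Run:
```python
from h import *
st()
a=np.radians(14.8)
for n in("scene","side","wrist"):
    w=cheese(n,(.5545,-.141),.082,.055)
    im,d,K,E=grab(n); W=cloud(d,K,E); W[~np.isfinite(W)]=-9; Z=W[...,2]; V=im.max(-1)
    m=(np.hypot(W[...,0]-.5844,W[...,1]+.2532)<.045)&(abs(Z-.088)<.006)&(V<75)
    if m.sum()>20: rect(W[m],"knob")
cv2.imwrite("pics/w3.png",w[:,:,::-1])
```

```text
14.35 [ 0.5834 -0.2532  0.1903] yaw 10.77 tilt [ 0.0002 -0.0001] F [-0.2 -0.1 -0.5] w 50.1 q6 [-0.51  0.55  1.58  0.    1.02 -0.7 ]
scene
pale 641 [ 552.1 -133.6] [89.1 83.9] 11.4 0.0833
rind 16 [ 563.1 -111. ] [21.8  7.4] 14.1 0.0831
knob 186 [ 586.  -253.9] [15.4 63.8] 11.5 0.0881
side
pale 589 [ 553.5 -146.2] [53.1 58.9] 15.1 0.0809
rind 81 [ 547.9 -114. ] [56.9  9.9] 15.9 0.081
knob 234 [ 581.9 -253.9] [12.6 66.1] 10.2 0.0863
wrist
pale 5257 [ 555.3 -143.5] [52.1 55.3] 14.8 0.081
rind 1033 [ 547.  -112.6] [52.5 10.5] 14.4 0.0811
knob 1156 [ 584.6 -250.3] [13.2 64.9] 10.5 0.0867
```

View pics/w3.png

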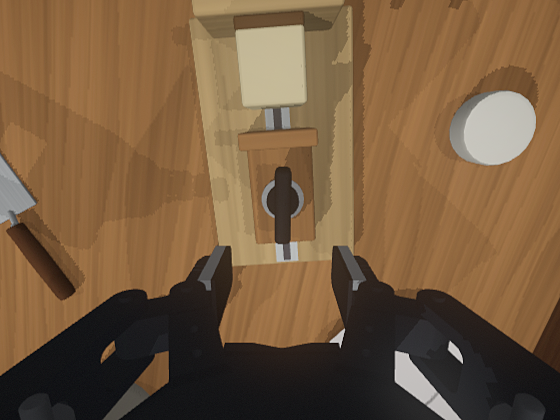

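The wrist view shows the cheese upright against the fence at (270,65), rind at (268,20), in line with the stop at (278,138). The knob bar is at (283,205), about 4° off lengthwise. I'll grip the bar, slide the stop forward, then turn the bar.

Emit:
{"name": "play_rows", "arguments": {
  "motion": [
    [[0.05,0.001,0,-0.05,0,0,0],[0.05,0,0,-0.05,0,0,0],[0.05,0,0,-0.025,0,0,0],[0.05,0,0,-0.007,0,0,0],[0.05,0,0,0,0,0,0]]
  ]
}}

```text
time: 15.28
tool_pos: [0.5846, -0.2514, 0.0594]
orientation: [2.0, 2.422, 0.0]
contact_force: [-0.7, 0.9, -0.2]
width: 0.579
```

Emit:
{"name": "play_rows", "arguments": {
  "motion": [
    [[0.005,0,0,0,0,0,0],[0.005,0,0,0,0,0,0],[0.005,0,0,0,0,0,0],[0.005,0,0,0,0,0,0],[0.005,0,0,0,0,0,0]]
  ]
}}

```text
time: 15.9
tool_pos: [0.5843, -0.252, 0.0607]
orientation: [2.0, 2.421, -0.0]
contact_force: [-3.2, -0.1, 7.0]
width: 0.288
```

```bash
python3 -c "
from h import *
st()"
```

```text
15.9 [ 0.5843 -0.252   0.0607] yaw 10.89 tilt [-0.0012  0.0009] F [-3.2 -0.1  7. ] w 24.6 q6 [-0.51  0.71  1.68 -0.    0.76 -0.7 ]
```

Emit:
{"name": "play_rows", "arguments": {
  "motion": [
    [[0.005,0,0,0,0,0,0],[0.005,0,0,0,0,0,0],[0.005,0,0,0,0,0,0],[0.005,0,0,0,0,0,0]]
  ]
}}

```text
time: 16.4
tool_pos: [0.5843, -0.2519, 0.0607]
orientation: [2.0, 2.421, -0.0]
contact_force: [-4.8, 1.6, 8.6]
width: 0.288
```

Run:
```python
from h import *
st(); im=grab("wrist")[0]; b=grab("side")[0]
cv2.imwrite("pics/w4.png",np.hstack([im,cv2.resize(b[190:390,260:440],(378,420))])[:,:,::-1][:,150:])
```

```text
16.4 [ 0.5843 -0.2519  0.0607] yaw 10.89 tilt [-0.0012  0.0008] F [-4.8  1.6  8.6] w 24.6 q6 [-0.51  0.71  1.68 -0.    0.76 -0.7 ]
```

View pics/w4.png

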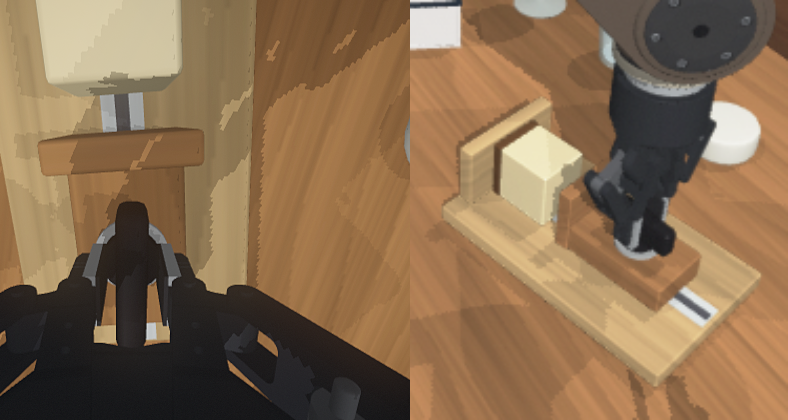

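The fingertips are stopping at 24.6 mm on the round collar under the bar at (130,270). I'll raise about 9 mm and regrip on the bar itself.

Emit:
{"name": "play_rows", "arguments": {
  "motion": [
    [[0.045,0,0,0,0,0,0],[0.045,0,0,0,0,0,0],[0.045,0,0,0.005,0,0,0],[0.045,0,0,0.0045,0,0,0],[0.005,0,0,0,0,0,0]]
  ]
}}

```text
time: 17.12
tool_pos: [0.5846, -0.2517, 0.0689]
orientation: [2.0, 2.421, 0.0]
contact_force: [0.3, 1.6, 0.3]
width: 0.332
```

Emit:
{"name": "play_rows", "arguments": {
  "motion": [
    [[0.005,0,0,0,0,0,0],[0.005,0,0,0,0,0,0],[0.005,0,0,0,0,0,0],[0.005,0,0,0,0,0,0],[0.005,0,0,0,0,0,0]]
  ]
}}

```text
time: 17.75
tool_pos: [0.5842, -0.2517, 0.0686]
orientation: [-2.001, -2.422, 0.0]
contact_force: [-2.0, -0.7, 6.2]
width: 0.153
```

```bash
python3 -c "
from h import *
st()"
```

```text
17.75 [ 0.5842 -0.2517  0.0686] yaw 10.88 tilt [-0.     -0.0001] F [-2.  -0.7  6.2] w 13.0 q6 [-0.51  0.69  1.67 -0.    0.78 -0.7 ]
```

Emit:
{"name": "play_rows", "arguments": {
  "motion": [
    [[0.005,-0.001,0.0039,0,0,0,0],[0.005,-0.001,0.0039,0,0,0,0],[0.005,-0.001,0.0039,0,0,0,0],[0.005,-0.0008,0.0029,0,0,0,0],[0.005,0,0,0,0,0,0]]
  ]
}}

```text
time: 18.38
tool_pos: [0.5803, -0.2368, 0.0686]
orientation: [-2.001, -2.422, 0.0]
contact_force: [-4.4, 0.0, 6.8]
width: 0.151
```

Emit:
{"name": "play_rows", "arguments": {
  "motion": [
    [[0.005,-0.0005,0.0019,0,0,0,0],[0.005,0,0,0,0,0,0]]
  ]
}}

```text
time: 18.62
tool_pos: [0.5798, -0.2351, 0.0686]
orientation: [2.001, 2.422, -0.0]
contact_force: [-3.3, -1.5, 5.7]
width: 0.148
```

Emit:
{"name": "play_rows", "arguments": {
  "motion": [
    [[0.005,-0.0003,0.001,0,0,0,0],[0.005,0,0,0,0,0,0]]
  ]
}}

```text
time: 18.88
tool_pos: [0.5796, -0.2342, 0.0686]
orientation: [2.001, 2.422, -0.0]
contact_force: [-2.1, -1.6, 5.7]
width: 0.146
```

Emit:
{"name": "play_rows", "arguments": {
  "motion": [
    [[0.005,-0.0003,0.001,0,0,0,0],[0.005,0,0,0,0,0,0]]
  ]
}}

```text
time: 19.12
tool_pos: [0.5793, -0.2333, 0.0686]
orientation: [2.001, 2.422, -0.0]
contact_force: [-2.4, -0.5, 5.3]
width: 0.144
```

Emit:
{"name": "play_rows", "arguments": {
  "motion": [
    [[0.005,-0.0003,0.001,0,0,0,0],[0.005,0,0,0,0,0,0]]
  ]
}}

```text
time: 19.38
tool_pos: [0.5791, -0.2323, 0.0686]
orientation: [2.0, 2.422, -0.0]
contact_force: [-3.4, -1.7, 6.9]
width: 0.146
```

Emit:
{"name": "play_rows", "arguments": {
  "motion": [
    [[0.005,-0.0003,0.001,0,0,0,0],[0.005,0,0,0,0,0,0]]
  ]
}}

```text
time: 19.62
tool_pos: [0.5791, -0.2323, 0.0686]
orientation: [1.999, 2.42, -0.001]
contact_force: [-2.9, -8.0, 3.1]
width: 0.152
```

Emit:
{"name": "play_rows", "arguments": {
  "motion": [
    [[0.005,0,0,0,0,0,-8],[0.005,0,0,0,0,0,-8],[0.005,0,0,0,0,0,-8],[0.005,0,0,0,0,0,-8],[0.005,0,0,0,0,0,0]]
  ]
}}

```text
time: 20.25
tool_pos: [0.5795, -0.2323, 0.0686]
orientation: [2.59, 1.773, 0.001]
contact_force: [0.4, -7.8, 3.0]
width: 0.144
```

```bash
python3 -c "
from h import *
s=st();print(s['ft_torque'])"
```

```text
20.25 [ 0.5795 -0.2323  0.0686] yaw -21.23 tilt [-0.0012  0.0027] F [ 0.4 -7.8  3. ] w 12.3 q6 [-0.49  0.68  1.7  -0.    0.75 -0.12]
[-1.36140285  0.03113415 -0.0485021 ]
```

Turning smoothly, and the stop is still pressed against the cheese. I'll continue to crosswise.

Emit:
{"name": "play_rows", "arguments": {
  "motion": [
    [[0.005,0,0,0,0,0,-8],[0.005,0,0,0,0,0,-8],[0.005,0,0,0,0,0,-8],[0.005,0,0,0,0,0,0]]
  ]
}}

```text
time: 20.75
tool_pos: [0.5798, -0.2325, 0.0687]
orientation: [2.902, 1.195, 0.003]
contact_force: [0.8, -9.4, 1.9]
width: 0.147
```

Emit:
{"name": "play_rows", "arguments": {
  "motion": [
    [[0.005,0,0,0,0,0,-8],[0.005,0,0,0,0,0,-8],[0.005,0,0,0,0,0,-8],[0.005,0,0,0,0,0,0],[0.005,0,0,0,0,0,0]]
  ]
}}

```text
time: 21.38
tool_pos: [0.5799, -0.2327, 0.0687]
orientation: [3.086, 0.568, 0.004]
contact_force: [2.1, -10.0, 0.7]
width: 0.146
```

```bash
python3 -c "
from h import *
s=st();print(s['ft_torque'])"
```

```text
21.38 [ 0.5799 -0.2327  0.0687] yaw -69.13 tilt [0.0019 0.0038] F [  2.1 -10.    0.7] w 12.5 q6 [-0.49  0.68  1.7  -0.    0.75  0.72]
[-1.81501577 -0.33316669 -0.09121271]
```

Emit:
{"name": "play_rows", "arguments": {
  "motion": [
    [[0.005,0,0,0,0,0,-3],[0.005,0,0,0,0,0,-3],[0.005,0,0,0,0,0,0],[0.005,0,0,0,0,0,0]]
  ]
}}

```text
time: 21.88
tool_pos: [0.58, -0.2328, 0.0686]
orientation: [3.112, 0.407, 0.004]
contact_force: [1.7, -11.1, -0.1]
width: 0.146
```

Emit:
{"name": "play_rows", "arguments": {
  "motion": [
    [[0.04,0,0,0,0,0,0],[0.04,0,0,0,0,0,0],[0.04,0,0,0,0,0,0],[0.04,0,0,0.02,0,0,0],[0.04,0,0,0.05,0,0,0]]
  ]
}}

```text
time: 22.5
tool_pos: [0.5779, -0.2305, 0.1371]
orientation: [-3.112, -0.407, 0.006]
contact_force: [-0.2, -0.1, 0.9]
width: 0.466
```

Emit:
{"name": "play_rows", "arguments": {
  "motion": [
    [[0.04,0,0,0.06,0,0,0],[0.04,0,0.01,0.04,0,0,0],[0.04,0,0,0,0,0,0]]
  ]
}}

```text
time: 22.88
tool_pos: [0.5797, -0.2208, 0.2417]
orientation: [3.112, 0.408, 0.007]
contact_force: [-0.4, -0.1, -0.5]
width: 0.469
```

Run:
```python
from h import *
st()
for n in("scene","side","wrist"):
    w=cheese(n,(.5545,-.141),.082,.055)
    im,d,K,E=grab(n); W=cloud(d,K,E); W[~np.isfinite(W)]=-9; Z=W[...,2]; V=im.max(-1)
    m=(np.hypot(W[...,0]-.579,W[...,1]+.2323)<.045)&(abs(Z-.088)<.006)&(V<75)
    if m.sum()>20: rect(W[m],"knob")
    if n=="scene": a=w
    if n=="side": b=w
cv2.imwrite("pics/f.png",np.vstack([np.hstack([cv2.resize(a[150:340,130:400],(400,282)),cv2.resize(b[190:380,250:520],(400,282))]),np.pad(cv2.resize(w,(424,318)),((0,0),(188,188),(0,0)))])[:,:,::-1])
```

```text
22.88 [ 0.5797 -0.2208  0.2417] yaw -75.07 tilt [0.0043 0.0037] F [-0.4 -0.1 -0.5] w 40.1 q6 [-0.47  0.47  1.56  0.    1.1   0.84]
scene
pale 603 [ 549.7 -132.1] [87.2 83.2] 8.1 0.0837
rind 26 [ 552.2 -112.6] [44.8  6.2] 14.6 0.083
knob 173 [ 580.1 -234.5] [65.  13.5] 12.2 0.0881
side
pale 818 [ 553.1 -134.4] [89.5 80.6] 15.9 0.0815
rind 84 [ 547.5 -114. ] [57.5 10. ] 15.8 0.081
knob 221 [ 577.4 -235.5] [64.5 13.9] 15.0 0.0862
wrist
pale 2709 [ 556.  -143.6] [51.2 56.1] 14.7 0.081
rind 464 [ 548.8 -112.5] [56.1 10.5] 13.9 0.0811
knob 865 [ 580.6 -232. ] [63.7 13.8] 15.1 0.0867
```

View pics/f.png

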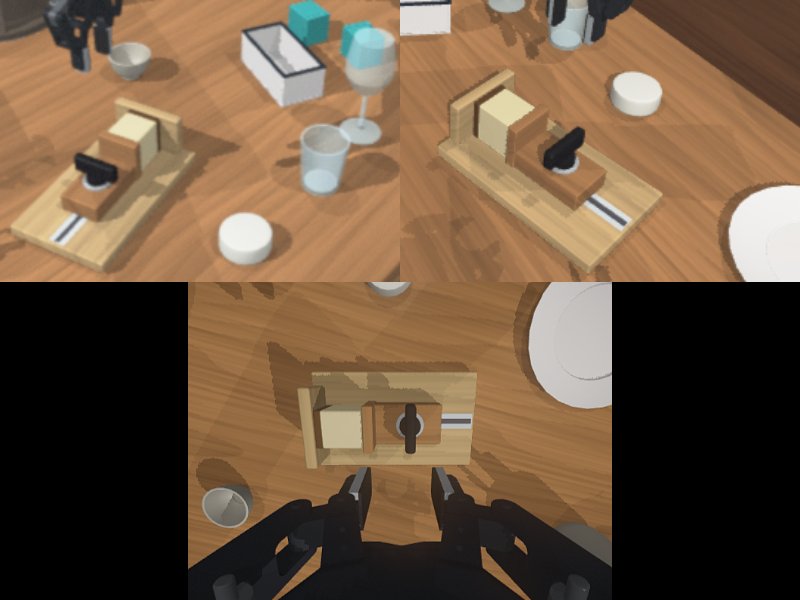

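```bash
python3 -c "
from h import *
st(); print(sign_off())"
```

```text
23.18 [ 0.5785 -0.2211  0.237 ] yaw -75.12 tilt [-0.0017 -0.0014] F [ 1.7  0.1 -0.1] w 40.0 q6 [-0.47  0.48  1.57 -0.    1.1   0.84]
the job is handed in; nothing more can be done
None
```

The cheese is clamped on the board and I handed the job in at about 23 s of the 64 s; sign-off gave no verdict.

**What I did:** I lifted the cheese out of the dish by its ends, set it down on open table and regripped it by its sides. I put it in the gap and pushed it to the fence until about 12 N of contact. Then I gripped the knob bar, slid the stop about 20 mm until it met the cheese with about 8 N. I turned the bar clockwise to crosswise with that pressure still on.

**Last checks:**
- **Cheese:** It is upright and within about 1° of the board's line by the wrist and side views. I saw no gap at the fence or the stop.
- **Knob:** The bar measured about 15° in the side and wrist views, against a board angle of about 14.8°, so it is crosswise. The scene view gave 12.2°.
- **Stop:** Its travel measured 19 to 20 mm depending on the camera. It started about 6 mm forward of fully back, so I estimate 25 to 26 mm now, over the 22.5 mm needed. I could not read the stop or knob joints directly.
- **Bystanders:** The tumbler, wine glass and bowl were still standing in the last pictures. I did not re-measure their positions. The gripper is well clear of everything.

**What went wrong or disagreed:**
- My first grip on the knob caught the collar under the bar, so I raised the gripper and gripped again.
- Setting the cheese on the board gave a brief 56 N reading at the wrist, which then settled to about 0.
- The "pale top" measurements from the scene and side cameras picked up the fence and stop wood at the end, so I relied on the wrist camera for the cheese.

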